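# Stand the compact between the lipstick stand and the tealight holder

## Task

Stand the square aluminium compact up on one of its thin edges in a clear spot and let go of it, then pick it up again and set it, still on edge, midway between the lipstick turntable stand and the empty glass tealight holder, in line with both and with one flat face squarely towards each. Do not drop it, and leave the stand, the tealight holder and everything else where they are.

Things in the scene. Friction and masses are not known exactly. Their poses are not given: they have to be found in the camera images.
- compact: closed aluminium compact mirror, a square slab 66 x 66 x 18 mm, about 120 g, lying flat at the start; origin at its centre, z axis through its thickness (normal to the flat faces), x and y parallel to its edges; any thin edge may be the one it stands on (its centre is then 33 mm up)
- stand: round white base, 80 mm across, fixed to the credenza top, of an acrylic turntable stand with three black lipstick tubes; 80 mm high in all, nothing projects beyond the 80 mm circle; the upper part turns freely; origin at the centre of its underside, z up; its y axis lies along the line to the tealight holder (pointing to it or directly away)
- tealight: round empty clear glass tealight holder, 80 mm across, 75 mm high, wall 6 mm, loose, 400 g; origin at the centre of its underside, z up; its centre starts 190 mm from the centre of the stand
- ring_dish: white ceramic ring dish, 90 mm across, with a small cone, 45 mm high, loose; origin at the centre of its underside; to be left alone
- scent: square amber glass scent bottle with a brass cap, 45 x 45 mm, 85 mm high, loose; origin at the centre of its underside; to be left alone
- case: dark wooden glasses case, 60 x 150 x 40 mm high, loose; origin at the centre of its underside, long side along its y; to be left alone
There are look-alikes about, which are no part of the job. What is shaped like the tealight but green is not meant.

How it is judged:
On the way, in this order (a step that is already met when the one before it is completed fails the run):
1. the compact stands on a thin edge on the credenza top, let go and at rest (angle between compact's own z axis and vertical between 1.5 and 1.64 rad and height (world z) of compact between 0.029 and 0.037 m and contact force between the fingers and compact below 0.05 N and linear speed of compact below 0.02 m/s), for 0.2 s.
2. the compact is picked up again, on edge, clear of the top (height (world z) of compact above 0.043 m and contact force between the fingers and compact above 0.5 N and angle between compact's own z axis and vertical between 1.2 and 1.94 rad), for 0.1 s.
At the end, for the whole second after the job is handed in: Compact at rest on a thin edge (upright within 4 deg), centre within 104 mm of both stand and tealight centres and 9 mm of the line between, faces square to it within 0.15 rad; tealight upright and within 12 mm, ring dish, scent bottle and case within 15 mm of their starts (angle between compact's own z axis and vertical between 1.5 and 1.64 rad and height (world z) of compact between 0.029 and 0.037 m and horizontal distance between compact and stand below 0.104 m and horizontal distance between compact and tealight below 0.104 m and x of compact in the frame of stand between -0.009 and 0.009 m and angle between the z axis of compact and the y axis of stand, either way round below 0.15 rad and linear speed of compact below 0.01 m/s and distance of tealight from where it was at the start of the episode below 0.012 m and angle between tealight's own z axis and vertical below 0.1 rad and distance of each of ring_dish, scent, case from where it was at the start of the episode below 0.015 m); the robot touches nothing.
It fails at once if the compact is dropped: it moves faster than 0.5 m/s while not held by the fingers (linear speed of compact above 0.5 m/s and contact force between each of the fingers, the arm and compact below 0.05 N).
It fails at once if the tealight holder is shifted more than 12 mm or tipped (distance of tealight from where it was at the start of the episode above 0.012 m or angle between tealight's own z axis and vertical above 0.25 rad).
It fails at once if the ring dish, scent bottle or glasses case is shifted more than 15 mm (distance of any of ring_dish, scent, case from where it was at the start of the episode above 0.015 m).
It also fails if it takes over 72 s, if anything falls off the work surface, if the arm or the gripper's body presses on something with over 40 N, if the wrist force passes 120 N, or if a joint passes its speed limit or range.

## Robot

A 7-joint arm with a two-finger parallel gripper is mounted at the origin on the work surface. World frame = base frame: x ahead of the robot, y to its left, z up, the work surface at z = 0. Lengths are in m, angles in rad, forces in N, time in s.
With the tool pointing down it reaches from about 0.425 to 0.8 m from the base axis. Payload 8.3 kg.
Tool frame: the origin (TCP) lies on the mounting face of the last link; the fingertips stand 173 mm ahead of it and the grasp point (between the pads) lies 155 mm ahead of it; z points along the fingers, y is the line along which they close (so a half turn about z gives the same grasp; the last joint's range is limited). The gripper opens to 85 mm and grips with 20 to 120 N. Pads are 22 mm wide; open, the fingers measure 114 mm over their backs; the gripper's body (76 mm by 85 mm) begins 54 mm behind the grasp point. The pads swing forward as they close: fully open they stand 13 mm farther back than shut.
Start: joints at [1.274, 0.383, 0.016, 1.37, -0.006, 1.388, -0.046], TCP at [0.145, -0.608, 0.405] pointing down, gripper open.
Joint ranges: [-2.95, 2.95], [-0.25, 2.06], [-1.52, 1.56], [0.18, 2.33], [-1.44, 4.58], [0.02, 2.06], [-3.01, 3.01]. Speed limits (rad/s): [2.39, 2.39, 3.01, 3.01, 3.14, 3.14, 3.14].

## Interface

Orientations are given as a rotation vector (axis times angle).
In Python, from bench import env, read_camera gives the robot as it stands.
- The arm moves only by the shell command python3 -m pendant 'ROWS' [FORCE]. ROWS is JSON, a list of rows, each a list of 5 numbers: the finger opening in m, from 0 to 0.0854, then the shift along the tool's x, y, z in m, then the turn about the tool's z in rad. In form: [[jaw, dx, dy, dz, yaw], ...]. A call has 1 to 10 rows; each row shifts and turns the commanded pose from where the row before left it, along the tool's axes as they then stand; what a row does not reach is not made up. A row lasts 1/10 s, in which the tool goes at most 50 mm and 8.59 degrees, less where a joint would pass 70% of its speed; a pose out of reach is approached as far as the arm can. A call with a gripper value outside its range is refused whole. The fingers move at their own pace and stop on an object; FORCE is the grip in N (left out, the last holds). Time passes only in rows, so rows that do not move let the fingers close. It gives the time, the measured TCP pose, the force, the opening and the grip force at its end, in the units of the state.
- env.sense(): the state, without advancing time (a new reading comes with each control period).
- read_camera(name): name is "scene" or "top"; returns a dict with "img" (420x560x3 uint8, red, green, blue), "mtx" (3x3 intrinsics, pixels), "extrinsics" (4x4, takes a point from camera to world coordinates). Camera axes: x right, y down, z forward; pixel columns grow to the right and rows downward; lengths in m; the calibration is good to about 2 mm. A picture is of the moment at which its call begins. There is no depth.
- env.close_job(): hands the job in; it is judged then, once.
The state is a dict: "time": time; "joint_pos": joint angles; "joint_vel": joint speeds; "tau": joint torques, N m; "tcp_pos": TCP position; "orientation": TCP orientation; "ft_force": force on the tool from outside, world axes, zero at the start; "ft_torque": the same for the moment, N m; "width": finger opening in m; "finger_force": force on a finger pad.
Only numpy, scipy, OpenCV 4.12 (cv2) and the standard library are available. Lean on these libraries where they do the work, as an engineer would, in place of code of your own. Each camera call takes 0.05 s, during which the arm holds its last target. There are 200 camera calls.

## Working session

There is one attempt and no reset: what is moved stays moved. The work goes in short steps, Python scripts to look and compute and a shell command to move; the robot and the scene stay as the last step left them, time stands still between calls to the robot, and variables do not carry over. Pictures are saved under pics/ and viewed, at most 10 in all, crops included, and the job is handed in when it is done.

```bash
ls; mkdir -p pics; python3 - <<'E'
from bench import env, read_camera
import cv2
s=env.sense(); print({k:s[k] for k in('time','tcp_pos','orientation','width','ft_force')})
for n in("top","scene"):
    c=read_camera(n); cv2.imwrite(f"pics/{n}0.png",c["img"][:,:,::-1]); print(n,c["mtx"].tolist(),c["extrinsics"].round(4).tolist())
E
```

```text
pics
{'time': 0.0, 'tcp_pos': array([ 0.14482403, -0.60781054,  0.40364787]), 'orientation': array([-3.11815588e+00, -3.66371088e-01,  4.21069753e-04]), 'width': 0.08503267378760147, 'ft_force': array([-1.06400465,  0.33859692,  0.12182595])}
top [[386.17055882299104, 0.0, 280.0509370771287], [0.0, 386.17055882299104, 210.93143294993934], [0.0, 0.0, 1.0]] [[0.0224, -0.9828, 0.1831, 0.4547], [-0.9995, -0.0264, -0.0195, -0.0064], [0.024, -0.1825, -0.9829, 0.8354], [0.0, 0.0, 0.0, 1.0]]
scene [[515.7052924799327, 0.0, 279.006825290452], [0.0, 515.7052924799327, 220.1380913924883], [0.0, 0.0, 1.0]] [[0.6848, 0.4973, -0.5326, 1.265], [0.7286, -0.4557, 0.5114, -0.6645], [0.0116, -0.7383, -0.6744, 0.8797], [0.0, 0.0, 0.0, 1.0]]
```

View pics/top0.png

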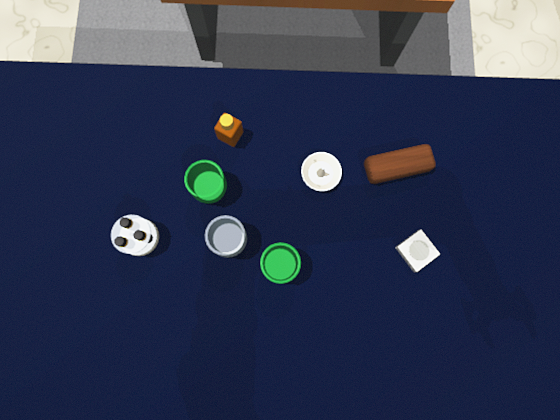

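View pics/scene0.png

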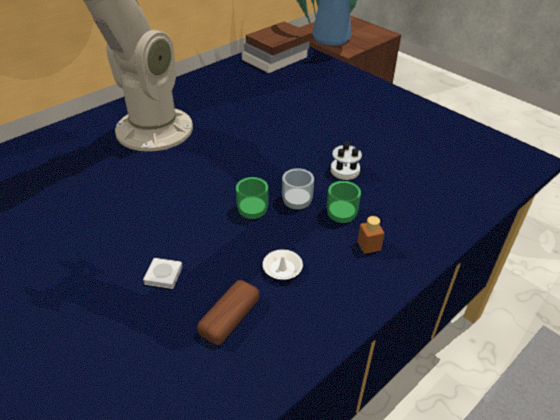

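Candidates. Top view: the compact is the white square at (418,250). The white ring dish at (321,172) and the white stand at (134,236) could be mistaken for it. The tealight is the clear grey glass at (225,236), and the green ones at (205,182) and (280,263) are look-alikes. In the scene view the same things are at compact (163,273), dish (283,265), stand (346,160), tealight (298,189) and greens (252,198), (343,202).

```bash
cat > h.py <<'E'
import numpy as np, cv2
from bench import env, read_camera
def ray(c,uv,z):
    uv=np.atleast_2d(np.array(uv,float)); M=c["extrinsics"]
    d=(np.c_[uv,np.ones(len(uv))]@np.linalg.inv(c["mtx"]).T)@M[:3,:3].T; o=M[:3,3]
    return o+d*((z-o[2])/d[:,2])[:,None]
def proj(c,P):
    M=np.linalg.inv(c["extrinsics"]); p=np.atleast_2d(P)@M[:3,:3].T+M[:3,3]; q=p@c["mtx"].T; return q[:,:2]/q[:,2:]
def blob(mask,uv):
    n,l=cv2.connectedComponents(mask.astype(np.uint8)); ys,xs=np.nonzero(l)
    i=np.argmin((xs-uv[0])**2+(ys-uv[1])**2); m=(l==l[ys[i],xs[i]]).astype(np.uint8)
    return m,max(cv2.findContours(m,0,1)[0],key=cv2.contourArea)
E
python3 - <<'E'
from h import *
seeds=dict(top=dict(compact=(418,250),stand=(150,250),tea=(225,238)),scene=dict(compact=(163,273),stand=(346,170),tea=(298,200)))
out=[]
for n in("top","scene"):
    c=read_camera(n); im=c["img"].astype(int); R,G,B=im[...,0],im[...,1],im[...,2]
    bright=(R>70)&(abs(R-G)<45)&(G-R<40)
    for k,s in seeds[n].items():
        m,ct=blob(bright,s); (x,y),(w,h),a=r=cv2.minAreaRect(ct); area=cv2.contourArea(ct)
        print(n,k,"area",area,"rect",np.round([x,y,w,h,a],1))
        if k=="compact":
            bx=cv2.boxPoints(r)+0; P=ray(c,bx,.018); print(P[:,:2].round(4).tolist(),"side",np.linalg.norm(np.diff(P,axis=0),axis=1).round(4),"ctr",P.mean(0).round(4))
        else:
            for z in(0,.01,.075):
                P=ray(c,ct[:,0],z)[:,:2].astype(np.float32); q,rad=cv2.minEnclosingCircle(P); print("  z",z,"ctr",np.round(q,4),"rad",round(rad,4))
    b=c["img"][:,:,::-1]
    for uv in ((180,215),(418,250)) if n=="top" else ((322,185),(163,273)):
        u,v=uv; w=85 ; u0=max(0,u-w);out.append(cv2.resize(b[v-64:v+64,u0:u0+170],(400,300),interpolation=cv2.INTER_CUBIC))
cv2.imwrite("pics/crop1.png",np.vstack([np.hstack(out[:2]),np.hstack(out[2:])]))
E
```

```text
top compact area 1010.0 rect [417.4 250.5  33.3  32.6  52.7]
[[0.5349, -0.268], [0.5789, -0.3257], [0.523, -0.3665], [0.4801, -0.3091]] side [0.0726 0.0692 0.0717] ctr [ 0.5292 -0.3173  0.018 ]
top stand area 1527.5 rect [134.4 235.   48.1  40.2  18.4]
  z 0 ctr [0.5487 0.2901] rad 0.0525
  z 0.01 ctr [0.5476 0.2866] rad 0.0519
  z 0.075 ctr [0.5403 0.2635] rad 0.0478
top tea area 1306.5 rect [224.5 235.5  41.   41.   90. ]
  z 0 ctr [0.5531 0.0943] rad 0.0468
  z 0.01 ctr [0.5519 0.0931] rad 0.0463
  z 0.075 ctr [0.5442 0.0852] rad 0.0427
scene compact area 848.5 rect [162.1 272.4  36.4  28.7   8.5]
[[0.533, -0.3716], [0.4663, -0.3183], [0.5359, -0.2676], [0.5984, -0.323]] side [0.0854 0.0862 0.0835] ctr [ 0.5334 -0.3201  0.018 ]
scene stand area 676.5 rect [345.8 162.   29.4  34.5   4.8]
  z 0 ctr [0.5175 0.3192] rad 0.086
  z 0.01 ctr [0.526  0.3081] rad 0.085
  z 0.075 ctr [0.5812 0.2354] rad 0.0787
scene tea area 1054.5 rect [297.5 188.   40.   31.   90. ]
  z 0 ctr [0.5056 0.1295] rad 0.0881
  z 0.01 ctr [0.5142 0.1204] rad 0.0871
  z 0.075 ctr [0.5703 0.0618] rad 0.0806
```

View pics/crop1.png

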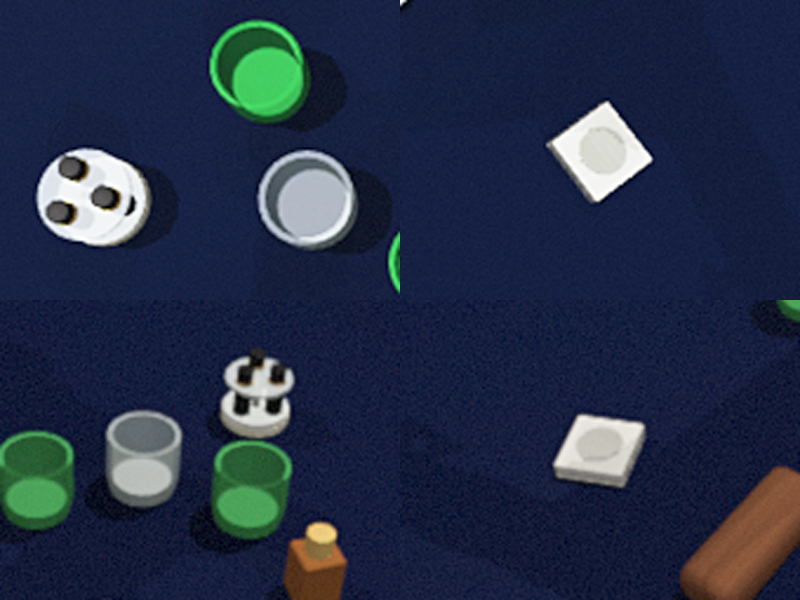

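```bash
cat >> h.py <<'E'
from scipy.spatial.transform import Rotation as Rt
def plan(p,phi):
    """tool-axis shift to TCP p (done before the turn) and turn so that tool y lies at world angle phi (deg, mod 180)"""
    s=env.sense(); R=Rt.from_rotvec(s["orientation"]).as_matrix(); d=R.T@(np.array(p)-s["tcp_pos"])
    cur=np.degrees(np.arctan2(R[1,1],R[0,1])); e=(phi-cur+90)%180-90
    print("t",round(s["time"],2),"tcp",s["tcp_pos"].round(4),"yang",cur.round(2),"zax",R[:,2].round(4),"w",round(s["width"],4),"F",s["ft_force"].round(2),"ff",np.round(s["finger_force"],2)); print("shift",d.round(4),"yaw",round(-np.radians(e),4),"joints",np.round(s["joint_pos"],2))
E
python3 - <<'E'
from h import *
from scipy.optimize import least_squares
seeds=dict(top=dict(stand=(150,250),tea=(225,238),g1=(205,182)),scene=dict(stand=(346,170),tea=(298,200),g1=(343,205)))
for n in("top","scene"):
    c=read_camera(n); im=c["img"].astype(int); R,G,B=im[...,0],im[...,1],im[...,2]
    bright=(R>60)&(abs(R-G)<45); green=(G>R+35)&(G>B+15)&(G>50)
    for k,s in seeds[n].items():
        m,ct=blob(green if k=="g1" else bright,s); ct=ct[:,0]
        for side,z in(("near",0),("far",.075)):
            if k=="stand" and side=="far": continue
            P=ray(c,ct,z)[:,:2]; d=c["extrinsics"][:2,3]-P.mean(0); d/=np.linalg.norm(d)
            if side=="far": d=-d
            q=(P-P.mean(0)); q=P[(q@d)/np.linalg.norm(q,axis=1)>.35]
            f=least_squares(lambda v:np.hypot(*(q-v[:2]).T)-.040,P.mean(0),loss="soft_l1",f_scale=.002)
            g=least_squares(lambda v:np.hypot(*(q-v[:2]).T)-v[2],[*P.mean(0),.04],loss="soft_l1",f_scale=.002)
            print(n,k,side,f.x.round(4),"rms",np.std(f.fun).round(4),"free",g.x.round(4),len(q))
plan([0.550,-0.306,.30],-53.2)
E
python3 -m pendant '[[0.085,0.03,-0.01,0.0,0],[0.085,0.04,-0.02,0.01,0],[0.085,0.04,-0.02,0.01,0],[0.085,0.04,-0.02,0.01,0],[0.085,0.04,-0.02,0.01,0],[0.085,0.04,-0.02,0.01,0],[0.085,0.04,-0.02,0.01,0],[0.085,0.04,-0.02,0.01,0],[0.085,0.04,-0.02,0.01,0],[0.085,0.04,-0.02,0.01,0]]'
```

```text
top stand near [0.5456 0.2785] rms 0.0005 free [0.5455 0.2782 0.0398] 51
top tea near [0.5481 0.09  ] rms 0.0008 free [0.548  0.0899 0.0399] 47
top tea far [0.5453 0.0866] rms 0.0006 free [0.5458 0.0872 0.0393] 47
top g1 near [0.6651 0.1383] rms 0.0009 free [0.6636 0.1374 0.0386] 48
top g1 far [0.6588 0.1347] rms 0.0006 free [0.6591 0.135  0.0397] 49
scene stand near [0.5431 0.2839] rms 0.004 free [0.5406 0.2872 0.0438] 51
scene tea near [0.5387 0.0977] rms 0.0029 free [0.5378 0.0985 0.0411] 49
scene tea far [0.5444 0.0915] rms 0.0015 free [-1319.4624  1721.565   2169.2806] 49
scene g1 near [0.6542 0.1461] rms 0.003 free [0.654  0.1463 0.0402] 51
scene g1 far [0.6596 0.1381] rms 0.0011 free [0.6599 0.1377 0.0405] 50
t 0.3 tcp [ 0.1448 -0.6079  0.4043] yang -76.6 zax [-2.e-04  7.e-04 -1.e+00] w 0.0853 F [-0.11 -0.49  0.08] ff 0.0
shift [ 0.4641 -0.1998  0.1045] yaw -0.4084 joints [ 1.27  0.38  0.02  1.37 -0.01  1.39 -0.05]
time: 1.3
tcp_pos: [0.4813, -0.3315, 0.3145]
orientation: [3.12, 0.366, 0.001]
ft_force: [1.2, -1.6, 0.5]
width: 0.0849
finger_force: 0.0
```

```bash
python3 -m pendant '[[0.085,0.03,-0.005,0,0],[0.085,0.03,-0.005,0,0],[0.085,0.012,0,0.02,0],[0.085,0,0,0.03,-0.1],[0.085,0,0,0.03,-0.1],[0.085,0,0,0.01,-0.1],[0.085,0,0,0,-0.1],[0.085,0,0,0,0]]' && python3 - <<'E'
from h import *
c=read_camera("top")
cv2.imwrite("pics/a1.png",cv2.resize(c["img"][170:330,330:540,::-1],(630,480)))
plan([0.550,-0.306,.171],-53.2)
print(proj(c,[[.53,-.3205,.018],[.55,-.306,.02]]))
E
```

```text
time: 2.1
tcp_pos: [0.5477, -0.3065, 0.224]
orientation: [-2.983, -0.981, 0.001]
ft_force: [-0.1, 0.4, -0.1]
width: 0.0851
finger_force: 0.0
t 2.15 tcp [ 0.5479 -0.3065  0.2246] yang -53.82 zax [-0.e+00  4.e-04 -1.e+00] w 0.0851 F [ 0.32  0.18 -0.13] ff 0.0
shift [0.002  0.0008 0.0536] yaw -0.0107 joints [ 0.67  0.55 -0.29  1.56  0.17  1.05 -0.6 ]
[[418.89199573 250.06632012]
 [412.10072215 240.44527592]]
```

```bash
python3 -m pendant '[[0.085,0.002,0.001,0.015,-0.01],[0.085,0,0,0.015,0],[0.085,0,0,0.015,0],[0.085,0,0,0.008,0],[0.085,0,0,0,0]]' && python3 -m pendant '[[0.06,0,0,0,0],[0.06,0,0,0,0],[0.06,0,0,0,0],[0.06,0,0,0,0],[0.06,0,0,0,0],[0.06,0,0,0,0]]' 20
```

```text
time: 2.65
tcp_pos: [0.5493, -0.3056, 0.1694]
orientation: [-2.978, -0.993, 0.004]
ft_force: [0.1, 0.1, 0.2]
width: 0.085
finger_force: 0.0
time: 3.25
tcp_pos: [0.5504, -0.3061, 0.1724]
orientation: [2.979, 0.994, 0.001]
ft_force: [-0.1, -0.3, 5.3]
width: 0.0658
finger_force: 23.1
```

```bash
python3 -m pendant '[[0.06,0,0,-0.005,0],[0.06,0,0,-0.01,0],[0.06,0,0,-0.015,0],[0.06,0,0,-0.015,0],[0.06,0,0,-0.015,0],[0.06,0,0,-0.02,0],[0.06,0,0,-0.02,0],[0.06,0,0,0,0]]' && python3 - <<'E'
from h import *
o=[]
for n,(u,v) in dict(top=(410,240),scene=(180,235)).items():
    c=read_camera(n); o.append(cv2.resize(c["img"][v-75:v+75,u-100:u+100,::-1],(400,300),interpolation=cv2.INTER_CUBIC))
cv2.imwrite("pics/a2.png",np.hstack(o)); plan([0.55,-.306,.3],-53.2)
E
```

```text
time: 4.05
tcp_pos: [0.5512, -0.3064, 0.2764]
orientation: [2.976, 0.992, 0.007]
ft_force: [0.9, -0.9, -1.3]
width: 0.0655
finger_force: 22.7
t 4.15 tcp [ 0.5502 -0.306   0.2726] yang -53.11 zax [ 1.4e-03 -8.0e-04 -1.0e+00] w 0.0654 F [ 0.65  0.29 -1.14] ff 22.65
shift [-0.0001 -0.0001 -0.0274] yaw 0.0015 joints [ 0.68  0.5  -0.3   1.52  0.16  1.14 -0.58]
```

View pics/a2.png

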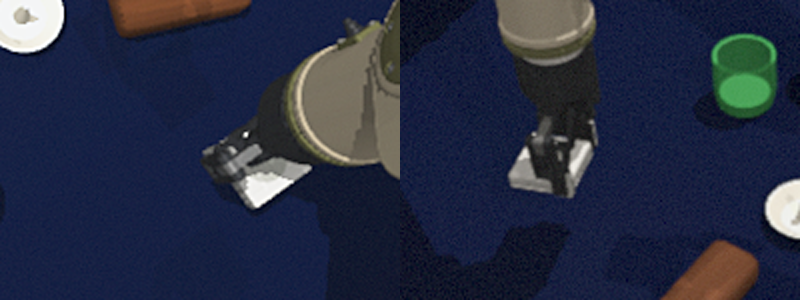

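The compact is held but still about level: it is under the fingers at (270,170) in the left crop. I'll lower it until it's about 10 mm clear of the top, then ease the grip so it can swing without falling far.

```bash
python3 -m pendant '[[0.06,0,0,-0.0,0],[0.06,0,0,0.03,0],[0.06,0,0,0.03,0],[0.06,0,0,0.025,0],[0.06,0,0,0.004,0],[0.06,0,0,0,0]]' && for j in 1; do python3 -m pendant '[[0.065,0,0,0,0],[0.065,0,0,0,0]]' && python3 -m pendant '[[0.0653,0,0,0,0],[0.0653,0,0,0,0]]'; done
```

```text
time: 4.75
tcp_pos: [0.5496, -0.3057, 0.1815]
orientation: [-2.978, -0.993, 0.003]
ft_force: [-0.1, -0.2, -0.9]
width: 0.0654
finger_force: 23.1
time: 4.95
tcp_pos: [0.5508, -0.3062, 0.1844]
orientation: [2.978, 0.993, 0.003]
ft_force: [0.2, -0.2, -0.4]
width: 0.0656
finger_force: 23.1
time: 5.15
tcp_pos: [0.5504, -0.3061, 0.1836]
orientation: [2.979, 0.994, 0.001]
ft_force: [-0.2, -0.1, -2.3]
width: 0.0656
finger_force: 23.1
```

```bash
python3 -m pendant '[[0.0655,0,0,0,0],[0.0655,0,0,0,0]]' | grep -E 'pos|width|finger|ft' && python3 -m pendant '[[0.0657,0,0,0,0],[0.0657,0,0,0,0]]'| grep -E 'pos|width|finger|ft' && python3 -m pendant '[[0.0659,0,0,0,0],[0.0659,0,0,0,0]]'| grep -E 'pos|width|finger|ft' ; python3 -m pendant '[[0.0661,0,0,0,0]]'| grep -E 'pos|width|finger|ft' 
```

```text
tcp_pos: [0.5501, -0.306, 0.1829]
ft_force: [-0.9, -0.0, -1.0]
width: 0.0653
finger_force: 20.6
tcp_pos: [0.5501, -0.306, 0.1827]
ft_force: [-0.2, -1.2, -1.2]
width: 0.0655
finger_force: 15.1
tcp_pos: [0.5501, -0.306, 0.1827]
ft_force: [1.2, 0.6, -1.5]
width: 0.066
finger_force: 10.2
tcp_pos: [0.5501, -0.306, 0.1827]
ft_force: [0.3, 0.4, -2.1]
width: 0.0656
finger_force: 5.8
```

```bash
cat > w.py <<'E'
from h import *
def white():
    for n in("top","scene"):
        c=read_camera(n); s=env.sense(); R=c["img"].astype(int); m=(R.min(2)>95)&(np.ptp(R,axis=2)<30)
        p=proj(c,s["tcp_pos"]-[0,0,.15])[0]; yy,xx=np.nonzero(m); k=(abs(xx-p[0])<40)&(yy-p[1]<50)&(yy-p[1]>-25)
        print(n,"grasp px",p.round(),"white n",k.sum(),"x",xx[k].min()-p[0].round(),xx[k].max()-p[0].round(),"y",yy[k].min()-p[1].round(),yy[k].max()-p[1].round()) if k.any() else print(n,"none")
if __name__=="__main__": white(); plan([.55,-.306,.25],-53.2)
E
python3 w.py; python3 -m pendant '[[0.0662,0,0,-0.0,0],[0.0662,0,0,-0.003,0],[0.0662,0,0,-0.004,0],[0.0662,0,0,-0.004,0]]'| grep -E 'pos|width|finger|ft'; python3 w.py
```

```text
top grasp px [414. 240.] white n 1060 x -18.0 40.0 y -25.0 31.0
scene grasp px [171. 268.] white n 438 x -29.0 12.0 y -13.0 18.0
t 5.95 tcp [ 0.5501 -0.306   0.1827] yang -53.11 zax [ 1.e-04 -0.e+00 -1.e+00] w 0.0663 F [-0.31 -0.14 -0.71] ff 5.8
shift [-0.0001 -0.0001 -0.0673] yaw 0.0016 joints [ 0.66  0.6  -0.28  1.59  0.19  0.98 -0.61]
tcp_pos: [0.5503, -0.306, 0.1943]
ft_force: [-0.1, 0.2, 0.8]
width: 0.0662
finger_force: 0.0
top grasp px [417. 239.] white n 1049 x -21.0 39.0 y -25.0 31.0
scene grasp px [170. 265.] white n 544 x -26.0 12.0 y -18.0 24.0
t 6.45 tcp [ 0.5505 -0.3061  0.1948] yang -53.11 zax [ 1.5e-03 -7.0e-04 -1.0e+00] w 0.0662 F [ 0.54 -1.09  0.2 ] ff 0.0
shift [-0.0003 -0.0003 -0.0552] yaw 0.0015 joints [ 0.67  0.59 -0.29  1.58  0.19  1.   -0.6 ]
```

```bash
python3 - <<'E'
from h import *
o=[]
for n,(u,v) in dict(top=(415,245),scene=(168,260)).items():
    c=read_camera(n); o.append(cv2.resize(c["img"][v-45:v+45,u-60:u+60,::-1],(400,300),interpolation=cv2.INTER_CUBIC))
cv2.imwrite("pics/a3.png",np.hstack(o))
E
```

```text
(no output)
```

View pics/a3.png

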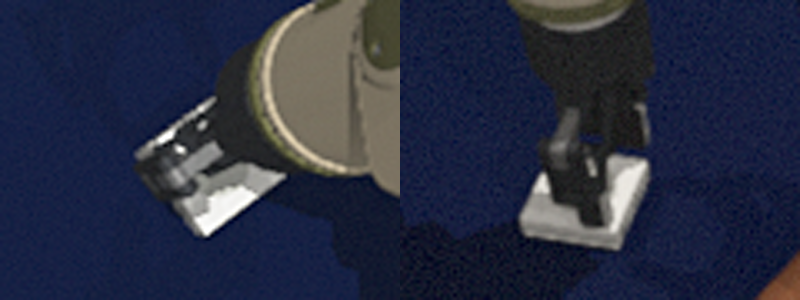

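The compact slid down flat again from a small height, with no harm done. The jaw position sets the grip force finely, at about 5 N per 0.2 mm. I'll regrasp nearer the edge and let it swing in small stages.

```bash
python3 -m pendant '[[0.085,0,0,0,0],[0.085,0.004,0,0,0],[0.085,0,0,0.01,0],[0.085,0,0,0.01,0],[0.06,0,0,0,0],[0.06,0,0,0,0],[0.06,0,0,0,0],[0.06,0,0,0,0],[0.06,0,0,0,0]]' 20; python3 -m pendant '[[0.06,0,0,-0.003,0],[0.06,0,0,-0.004,0],[0.06,0,0,-0.003,0],[0.0655,0,0,0,0],[0.0661,0,0,0,0],[0.0661,0,0,0,0]]'; python3 w.py;  python3 -m pendant '[[0.06615,0,0,0,0]]' | grep finger;  python3 -m pendant '[[0.0662,0,0,0,0]]'|grep finger; python3 w.py
```

```text
time: 7.45
tcp_pos: [0.5534, -0.3036, 0.1739]
orientation: [2.98, 0.994, 0.0]
ft_force: [-0.6, 0.0, -1.1]
width: 0.0653
finger_force: 23.8
time: 8.05
tcp_pos: [0.5534, -0.3036, 0.1839]
orientation: [2.98, 0.994, 0.001]
ft_force: [1.3, -0.6, 0.9]
width: 0.0662
finger_force: 0.2
top grasp px [413. 238.] white n 1014 x -18.0 40.0 y -24.0 31.0
scene grasp px [172. 268.] white n 457 x -27.0 10.0 y -18.0 21.0
t 8.15 tcp [ 0.5534 -0.3037  0.1838] yang -53.11 zax [ 2.e-04 -1.e-04 -1.e+00] w 0.066 F [ 0.22 -1.07  1.56] ff 0.25
shift [-0.0041 -0.0001 -0.0662] yaw 0.0016 joints [ 0.66  0.6  -0.28  1.58  0.19  0.98 -0.61]
finger_force: 0.3
finger_force: 0.3
top grasp px [413. 238.] white n 1027 x -18.0 40.0 y -24.0 31.0
scene grasp px [172. 268.] white n 460 x -27.0 10.0 y -18.0 21.0
t 8.45 tcp [ 0.5534 -0.3036  0.1838] yang -53.11 zax [ 2.e-04 -0.e+00 -1.e+00] w 0.0661 F [ 1.05 -1.28  0.27] ff 0.35
shift [-0.0041 -0.0001 -0.0662] yaw 0.0015 joints [ 0.66  0.6  -0.28  1.58  0.19  0.98 -0.61]
```

```bash
python3 -m pendant '[[0.06,0,0,0,0],[0.06,0,0,0,0],[0.06,0,0,-0.01,0],[0.06,0,0,-0.02,0],[0.06,0,0,-0.02,0],[0.06,0,0,0,0]]'; python3 - <<'E'
from h import *
o=[]
for n,(u,v) in dict(top=(420,235),scene=(170,250)).items():
    c=read_camera(n); o.append(cv2.resize(c["img"][v-45:v+45,u-60:u+60,::-1],(400,300),interpolation=cv2.INTER_CUBIC))
cv2.imwrite("pics/a4.png",np.hstack(o))
E
```

```text
time: 9.05
tcp_pos: [0.5544, -0.3039, 0.2371]
orientation: [2.977, 0.993, 0.006]
ft_force: [0.9, -0.3, -0.2]
width: 0.0638
finger_force: 22.6
```

View pics/a4.png

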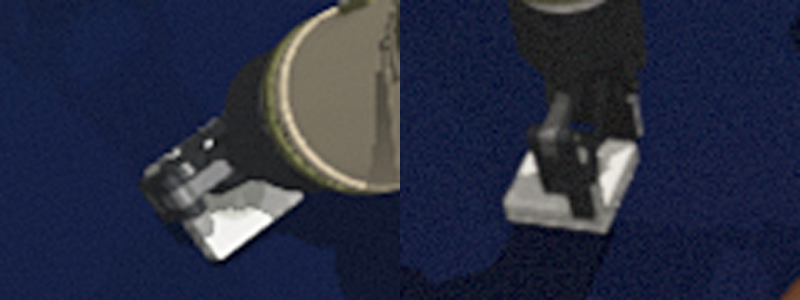

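```bash
python3 - <<'E'
from h import *
t,s=read_camera("top"),read_camera("scene")
P=lambda c:c["mtx"]@np.linalg.inv(c["extrinsics"])[:3]
for a,b in(((451,248.5),(141.5,265)),((451,248.5),(142,271))):
    X=cv2.triangulatePoints(P(t),P(s),np.array(a,float),np.array(b,float))[:,0]; X=X[:3]/X[3]; print(X.round(4),(proj(t,X)-a).round(1),(proj(s,X)-b).round(1))
tcp=env.sense()["tcp_pos"]; n1=np.array([.6,-.8]);n2=np.array([.8,.6])
for off in(25,29,33):
    for ang in(0,20,40):
        L=(33+off)/1000; X=tcp+np.r_[n1*.033-n2*L*np.cos(np.radians(ang)),-.155-L*np.sin(np.radians(ang))]
        print(off,ang,proj(t,X).round(1),proj(s,X).round(1))
plan([.5504,-.3061,.24],-53.2)
E
```

```text
[ 0.5313 -0.363   0.0713] [[-1.  -0.8]] [[-0.7 -0.1]]
[ 0.5339 -0.3674  0.0583] [[-1.8 -1.5]] [[-1.3 -0.2]]
25 0 [[452.4 250. ]] [[138.3 261.9]]
25 20 [[446.8 249.4]] [[141.5 268.5]]
25 40 [[439.9 246.2]] [[147.3 274.6]]
29 0 [[453.7 251.7]] [[136.5 261.7]]
29 20 [[447.7 251. ]] [[139.9 268.7]]
29 40 [[440.3 247.5]] [[146.2 275.2]]
33 0 [[455.  253.3]] [[134.7 261.4]]
33 20 [[448.5 252.6]] [[138.4 268.9]]
33 40 [[440.7 248.8]] [[145.  275.8]]
t 9.25 tcp [ 0.5528 -0.3034  0.2325] yang -53.11 zax [-0.0017  0.001  -1.    ] w 0.0643 F [-0.45 -0.32 -0.87] ff 22.54
shift [-0.0036  0.0007 -0.0075] yaw 0.0015 joints [ 0.67  0.55 -0.29  1.55  0.17  1.07 -0.6 ]
```

```bash
python3 -m pendant '[[0.06,0,0,0.02,0],[0.06,0,0,0.015,0],[0.06,0,0,0.007,0],[0.06,0,0,0,0],[0.064,0,0,0,0],[0.064,0,0,0,0]]'; python3 -m pendant '[[0.0645,0,0,0,0],[0.0645,0,0,0,0]]'|grep -E 'fing|wid';python3 -m pendant '[[0.0648,0,0,0,0],[0.0648,0,0,0,0]]'|grep -E 'fing|wid';python3 -m pendant '[[0.065,0,0,0,0],[0.065,0,0,0,0]]'|grep -E 'fing|wid'
```

```text
time: 9.85
tcp_pos: [0.5537, -0.3037, 0.1925]
orientation: [2.979, 0.994, 0.002]
ft_force: [-0.2, -0.0, -1.1]
width: 0.0639
finger_force: 22.3
width: 0.0649
finger_force: 16.7
width: 0.0649
finger_force: 13.4
width: 0.065
finger_force: 11.2
```

```bash
python3 w.py | head -2; python3 -m pendant '[[0.0653,0,0,0,0],[0.0653,0,0,0,0]]'|grep -E 'fing|wid';python3 -m pendant '[[0.0655,0,0,0,0],[0.0655,0,0,0,0]]'|grep -E 'fing|wid';python3 w.py | head -2;python3 -m pendant '[[0.0656,0,0,0,0],[0.0656,0,0,0,0]]'|grep -E 'fing|wid';python3 w.py | head -2;python3 -m pendant '[[0.0657,0,0,0,0],[0.0657,0,0,0,0]]'|grep -E 'fing|wid';python3 w.py|head -2
```

```text
top grasp px [415. 238.] white n 1020 x -19.0 39.0 y -25.0 31.0
scene grasp px [172. 266.] white n 471 x -28.0 12.0 y -18.0 20.0
width: 0.0651
finger_force: 7.8
width: 0.0655
finger_force: 5.6
top grasp px [415. 238.] white n 1013 x -19.0 39.0 y -25.0 31.0
scene grasp px [172. 266.] white n 472 x -28.0 12.0 y -18.0 20.0
width: 0.0653
finger_force: 4.4
top grasp px [415. 238.] white n 1017 x -19.0 39.0 y -25.0 31.0
scene grasp px [172. 266.] white n 469 x -28.0 12.0 y -18.0 20.0
width: 0.0655
finger_force: 2.4
top grasp px [415. 238.] white n 1020 x -19.0 39.0 y -25.0 31.0
scene grasp px [172. 266.] white n 489 x -27.0 12.0 y -18.0 21.0
```

```bash
python3 -m pendant '[[0.0657,0,0,0,0],[0.0657,0,0,0,0],[0.0657,0,0,0,0]]'|grep -E 'fing|wid';python3 w.py|sed -n 2p;python3 -m pendant '[[0.06575,0,0,0,0],[0.06575,0,0,0,0]]'|grep -E 'fing|wid';python3 w.py|sed -n 2p;python3 -m pendant '[[0.0657,0,0,0,0],[0.0657,0,0,-0.002,0],[0.0657,0,0,-0.002,0]]'|grep -E 'fing|wid';python3 w.py|sed -n 2p
```

```text
width: 0.0658
finger_force: 2.4
scene grasp px [172. 266.] white n 488 x -27.0 12.0 y -18.0 21.0
width: 0.0659
finger_force: 2.0
scene grasp px [172. 266.] white n 490 x -27.0 12.0 y -18.0 20.0
width: 0.0657
finger_force: 1.9
scene grasp px [172. 265.] white n 495 x -26.0 11.0 y -19.0 20.0
```

```bash
cat > tilt.py <<'E'
from h import *
def tilt():
    c=read_camera("scene"); s=env.sense(); t=s["tcp_pos"]; R=Rt.from_rotvec(s["orientation"]).as_matrix(); n1=R[:,1]; n2=R[:,0]
    I=c["img"].astype(int); m=(I.min(2)>70)&(I[...,2]-I[...,0]<25); p=proj(c,t-[0,0,.16])[0]
    m[:, :int(p[0])-60]=0; m[:, int(p[0])+30:]=0; m[:int(p[1])-30]=0; m[int(p[1])+60:]=0
    _,ct=blob(m,(p[0]-18,p[1]+8)); ct=ct[:,0]; x0=ct[:,0].min(); e=ct[ct[:,0]<=x0+1]; lo=ct[ct[:,1]==ct[:,1].max()]
    M=c["extrinsics"]
    for nm,uv in(("left-top",e[e[:,1].argmin()]),("left-bot",e[e[:,1].argmax()]),("lowest",lo[0])):
        d=M[:3,:3]@np.linalg.inv(c["mtx"])@np.r_[uv,1.]; o=M[:3,3]; k=((t-o)@n1+.033)/(d@n1); X=o+k*d-t
        print(nm,uv,"along n2 %.4f z %.4f (below tcp %.4f)"%(X@n2,X[2]+t[2],X[2]),end=" | ")
    print("tcp z",t[2].round(4),"ff",round(float(s["finger_force"]),2),"Fz",s["ft_force"][2].round(2),"t",round(s["time"],2))
if __name__=="__main__": tilt()
E
python3 tilt.py; python3 -m pendant '[[0.0657,0,0,-0.002,0],[0.0657,0,0,-0.002,0],[0.0657,0,0,-0.002,0],[0.0657,0,0,0,0]]'|grep -E 'fing|wid'; python3 tilt.py
```

```text
left-top [146 278] along n2 -0.0496 z 0.0290 (below tcp -0.1671) | left-bot [146 282] along n2 -0.0519 z 0.0153 (below tcp -0.1808) | lowest [148 285] along n2 -0.0489 z 0.0059 (below tcp -0.1902) | tcp z 0.1961 ff 1.86 Fz -0.07 t 12.8
width: 0.0658
finger_force: 1.5
left-top [147 277] along n2 -0.0467 z 0.0328 (below tcp -0.1692) | left-bot [147 282] along n2 -0.0496 z 0.0157 (below tcp -0.1862) | lowest [149 285] along n2 -0.0466 z 0.0063 (below tcp -0.1956) | tcp z 0.202 ff 1.51 Fz -0.85 t 13.25
```

The free edge stays on the top (lowest point z ≈ 0.006) while the tool rises, so the compact is rotating in the light grip. I'll keep raising slowly.

```bash
for i in 1; do python3 -m pendant '[[0.0657,0,0,-0.002,0],[0.0657,0,0,-0.002,0],[0.0657,0,0,-0.002,0],[0.0657,0,0,0,0]]'|grep -E 'fing|wid'; done; python3 tilt.py; python3 -m pendant '[[0.0657,0,0,-0.002,0],[0.0657,0,0,-0.002,0],[0.0657,0,0,-0.002,0],[0.0657,0,0,0,0]]'|grep -E 'fing|wid'; python3 tilt.py
```

```text
width: 0.0659
finger_force: 1.3
left-top [148 278] along n2 -0.0449 z 0.0299 (below tcp -0.1781) | left-bot [148 282] along n2 -0.0472 z 0.0163 (below tcp -0.1917) | lowest [151 286] along n2 -0.0423 z 0.0039 (below tcp -0.2041) | tcp z 0.208 ff 1.28 Fz -1.37 t 13.7
width: 0.0658
finger_force: 1.1
left-top [150 277] along n2 -0.0396 z 0.0342 (below tcp -0.1797) | left-bot [150 283] along n2 -0.0430 z 0.0138 (below tcp -0.2002) | lowest [153 286] along n2 -0.0375 z 0.0049 (below tcp -0.2091) | tcp z 0.214 ff 1.11 Fz -0.08 t 14.15
```

```bash
python3 -m pendant '[[0.06565,0,0,-0.002,0],[0.06565,0,0,-0.002,0],[0.06565,0,0,-0.002,0],[0.06565,0,0,0,0]]'|grep -E 'fing|wid';  python3 tilt.py; python3 -m pendant '[[0.06565,0,0,-0.002,0],[0.06565,0,0,-0.002,0],[0.06565,0,0,0,0]]'|grep -E 'fing|wid'; python3 tilt.py
```

```text
width: 0.0654
finger_force: 1.1
left-top [152 278] along n2 -0.0355 z 0.0319 (below tcp -0.1881) | left-bot [152 283] along n2 -0.0382 z 0.0148 (below tcp -0.2052) | lowest [155 286] along n2 -0.0328 z 0.0059 (below tcp -0.2141) | tcp z 0.22 ff 1.16 Fz 0.17 t 14.6
width: 0.0655
finger_force: 1.0
left-top [154 279] along n2 -0.0313 z 0.0294 (below tcp -0.1945) | left-bot [154 284] along n2 -0.0341 z 0.0123 (below tcp -0.2116) | lowest [159 287] along n2 -0.0238 z 0.0044 (below tcp -0.2195) | tcp z 0.224 ff 1.06 Fz 1.1 t 14.95
```

```bash
python3 -m pendant '[[0.0656,0,0,-0.002,0],[0.0656,0,0,-0.002,0],[0.0656,0,0,0,0]]'|grep -E 'fing|wid';  python3 tilt.py; python3 -m pendant '[[0.0656,0,0,-0.002,0],[0.0656,0,0,-0.001,0],[0.0656,0,0,0,0]]'|grep -E 'fing|wid'; python3 tilt.py; python3 - <<'E'
from h import *
o=[]
for n,(u,v) in dict(top=(420,245),scene=(170,250)).items():
    c=read_camera(n); o.append(cv2.resize(c["img"][v-45:v+45,u-60:u+60,::-1],(400,300),interpolation=cv2.INTER_CUBIC))
cv2.imwrite("pics/a5.png",np.hstack(o))
E
```

```text
width: 0.0654
finger_force: 1.1
left-top [157 280] along n2 -0.0248 z 0.0275 (below tcp -0.2004) | left-bot [157 285] along n2 -0.0274 z 0.0104 (below tcp -0.2176) | lowest [161 287] along n2 -0.0190 z 0.0055 (below tcp -0.2225) | tcp z 0.228 ff 1.14 Fz -0.15 t 15.3
width: 0.0656
finger_force: 1.0
left-top [160 280] along n2 -0.0178 z 0.0289 (below tcp -0.2020) | left-bot [159 285] along n2 -0.0228 z 0.0113 (below tcp -0.2196) | lowest [163 287] along n2 -0.0143 z 0.0064 (below tcp -0.2245) | tcp z 0.2309 ff 1.06 Fz -0.22 t 15.65
```

View pics/a5.png

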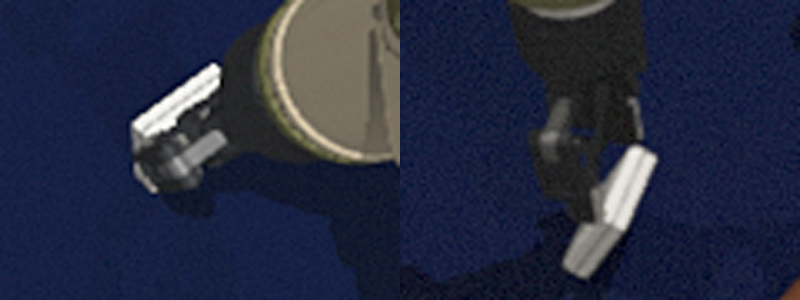

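It's now steeply tilted, with the lower edge at about (575,270) in the right crop. A few more millimetres should bring it upright.

```bash
python3 -m pendant '[[0.0656,0,0,-0.001,0],[0.0656,0,0,-0.001,0],[0.0656,0,0,0,0]]'|grep -E 'fing|wid';  python3 tilt.py; python3 -m pendant '[[0.0656,0,0,-0.001,0],[0.0656,0,0,-0.001,0],[0.0656,0,0,0,0]]'|grep -E 'fing|wid'; python3 tilt.py;python3 -m pendant '[[0.0656,0,0,-0.001,0],[0.0656,0,0,-0.001,0],[0.0656,0,0,0,0]]'|grep -E 'fing|wid'; python3 tilt.py
```

```text
width: 0.0656
finger_force: 0.9
left-top [162 282] along n2 -0.0141 z 0.0230 (below tcp -0.2097) | left-bot [162 286] along n2 -0.0161 z 0.0093 (below tcp -0.2235) | lowest [167 288] along n2 -0.0054 z 0.0049 (below tcp -0.2279) | tcp z 0.2328 ff 0.95 Fz -0.94 t 16.1
width: 0.0655
finger_force: 0.2
left-top [168 259] along n2 0.0102 z 0.1004 (below tcp -0.1345) | left-bot [167 287] along n2 -0.0049 z 0.0085 (below tcp -0.2265) | lowest [172 289] along n2 0.0059 z 0.0040 (below tcp -0.2309) | tcp z 0.2349 ff 0.27 Fz 0.18 t 16.45
width: 0.0657
finger_force: 0.0
left-top [160 267] along n2 -0.0113 z 0.0718 (below tcp -0.1651) | left-bot [160 272] along n2 -0.0138 z 0.0556 (below tcp -0.1813) | lowest [167 288] along n2 -0.0054 z 0.0051 (below tcp -0.2319) | tcp z 0.2369 ff 0.0 Fz -0.17 t 16.8
```

```bash
python3 - <<'E'
from h import *
o=[]
for n,(u,v) in dict(top=(415,235),scene=(170,260)).items():
    c=read_camera(n); o.append(cv2.resize(c["img"][v-45:v+45,u-60:u+60,::-1],(400,300),interpolation=cv2.INTER_CUBIC))
cv2.imwrite("pics/a6.png",np.hstack(o)); plan([.55,-.3,.24],-53)
E
```

```text
t 16.9 tcp [ 0.5533 -0.3036  0.2368] yang -53.11 zax [ 1.e-04  0.e+00 -1.e+00] w 0.0659 F [ 0.39 -0.07  0.81] ff 0.0
shift [-0.0005 -0.0049 -0.0032] yaw -0.0019 joints [ 0.67  0.54 -0.3   1.54  0.17  1.08 -0.6 ]
```

View pics/a6.png

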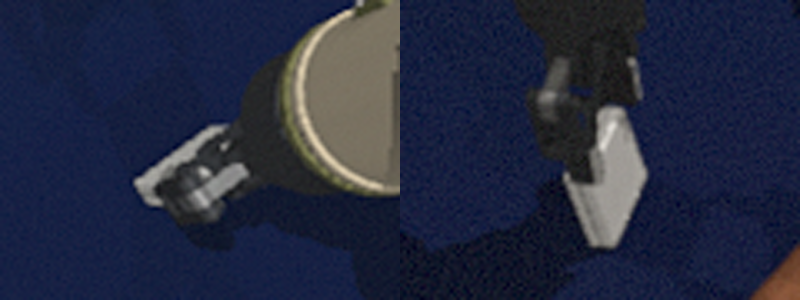

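The compact stands on its edge, clear of the pads: in the right crop its base corner is at (600,245). I'll open, wait, back off and measure it.

```bash
python3 -m pendant '[[0.085,0,0,0,0],[0.085,0,0,0,0],[0.085,0,0,0,0],[0.085,0,0,0,0],[0.085,0,0,0,0],[0.085,0,0,-0.02,0],[0.085,0,0,-0.03,0],[0.085,0,0,-0.03,0]]'; python3 -m pendant '[[0.085,0.02,-0.04,0,0],[0.085,0.02,-0.04,0,0],[0.085,0.02,-0.04,0,0],[0.085,0.02,-0.04,0,0],[0.085,0.0,-0.04,0,0],[0.085,0,0,0,0]]' >/dev/null;  python3 - <<'E'
from h import *
for n,s,z in(("top",(408,238),.066),("scene",(180,265),.066)):
    c=read_camera(n); I=c["img"].astype(int); m=(I.min(2)>75)&(I[...,2]-I[...,0]<25)
    _,ct=blob(m,s); a=cv2.approxPolyDP(ct,2.5,True)[:,0]; print(n,cv2.contourArea(ct)); 
    for p in a: print(p,ray(c,p,.066)[0,:2].round(4),ray(c,p,0)[0,:2].round(4))
    cv2.imwrite(f"pics/b_{n}.png",c["img"][:,:,::-1])
plan([.5533,-.3036,.2],-53.2)
E
```

```text
time: 17.7
tcp_pos: [0.5531, -0.3035, 0.3172]
orientation: [-2.979, -0.994, 0.001]
ft_force: [0.6, -0.7, -0.3]
width: 0.0849
finger_force: 0.0
top 34440.0
[308 155] [ 0.7182 -0.0773] [ 0.7408 -0.0834]
[302 163] [ 0.7004 -0.065 ] [ 0.7215 -0.07  ]
[301 174] [ 0.6767 -0.0632] [ 0.6958 -0.0681]
[305 183] [ 0.6578 -0.0717] [ 0.6752 -0.0773]
[316 190] [ 0.6436 -0.0944] [ 0.6598 -0.102 ]
[314 261] [ 0.4988 -0.0912] [ 0.5026 -0.0985]
[310 274] [ 0.4731 -0.0835] [ 0.4747 -0.0901]
[305 268] [ 0.4846 -0.0735] [ 0.4872 -0.0793]
[293 277] [ 0.4665 -0.0501] [ 0.4676 -0.0538]
[290 274] [ 0.4722 -0.0441] [ 0.4737 -0.0473]
[290 280] [ 0.4606 -0.0443] [ 0.4611 -0.0475]
[299 286] [ 0.4494 -0.0621] [ 0.449  -0.0669]
[298 281] [ 0.459 -0.06 ] [ 0.4594 -0.0646]
[307 274] [ 0.473  -0.0776] [ 0.4746 -0.0837]
[310 278] [ 0.4654 -0.0836] [ 0.4663 -0.0902]
[310 323] [ 0.3799 -0.0843] [ 0.3735 -0.091 ]
[317 341] [ 0.347 -0.098] [ 0.3377 -0.1058]
[318 419] [ 0.2091 -0.1005] [ 0.1881 -0.1085]
[466 419] [ 0.2132 -0.3768] [ 0.1925 -0.4086]
[449 338] [ 0.3574 -0.3532] [ 0.349 -0.383]
[459 311] [ 0.4084 -0.3759] [ 0
[... 273 characters left out ...]
[ 0.6847 -0.1648]
[340 163] [ 0.7028 -0.1442] [ 0.7241 -0.1561]
[333 155] [ 0.7198 -0.1297] [ 0.7426 -0.1402]
[326 152] [ 0.7259 -0.115 ] [ 0.7492 -0.1243]
scene 565.5
[173 247] [ 0.5283 -0.2801] [ 0.4686 -0.2489]
[164 266] [ 0.5625 -0.3266] [ 0.5055 -0.2992]
[167 288] [ 0.6175 -0.3563] [ 0.565  -0.3313]
[171 289] [ 0.6252 -0.3519] [ 0.5733 -0.3265]
[175 288] [ 0.6285 -0.3444] [ 0.5769 -0.3184]
[183 270] [ 0.5991 -0.3037] [ 0.5451 -0.2744]
[182 249] [ 0.5468 -0.2691] [ 0.4886 -0.2371]
t 18.4 tcp [ 0.4971 -0.0951  0.3172] yang -53.02 zax [ 7.e-04 -8.e-04 -1.e+00] w 0.0852 F [-0.77 -0.3  -0.  ] ff 0.0
shift [-0.0805  0.2003  0.1174] yaw 0.0032 joints [ 0.49  0.22 -0.42  1.8   0.1   1.14 -0.88]
```

```bash
python3 -m pendant '[[0.085,-0.018,0.04,0,0],[0.085,-0.02,0.04,0,0],[0.085,-0.02,0.04,0,0],[0.085,-0.02,0.04,0,0],[0.085,0.0,0.0395,0,0.003],[0.085,0,0,0.02,0],[0.085,0,0,0.02,0],[0.085,0,0,0,0]]' >/dev/null; python3 - <<'E'
from h import *
plan([.555,-.3015,.207],-53.4)
E
```

```text
t 19.2 tcp [ 0.5534 -0.3038  0.273 ] yang -53.44 zax [-0.0053  0.0022 -1.    ] w 0.085 F [-0.48  0.49  0.69] ff 0.0
shift [ 0.0029 -0.0005  0.066 ] yaw -0.0007 joints [ 0.66  0.51 -0.29  1.51  0.15  1.15 -0.59]
```

```bash
python3 -m pendant '[[0.085,0.002,0,0.02,0],[0.085,0,0,0.02,0],[0.085,0,0,0.02,0],[0.085,0,0,0.007,0],[0.085,0,0,0,0],[0.06,0,0,0,0],[0.06,0,0,0,0],[0.06,0,0,0,0],[0.06,0,0,0,0],[0.06,0,0,0,0]]' 25;python3 -m pendant '[[0.06,0,0,-0.004,0],[0.06,0,0,-0.008,0],[0.06,0,0,-0.012,0],[0.06,0,0,-0.015,0],[0.06,0,0,-0.02,0],[0.06,0,0,-0.02,0],[0.06,0,0,-0.02,0],[0.06,0,0,0,0]]'; python3 - <<'E'
from h import *
plan([.546,.183,.31],0)
E
python3 tilt.py
```

```text
time: 20.2
tcp_pos: [0.5568, -0.3011, 0.2114]
orientation: [2.98, 0.989, 0.003]
ft_force: [-0.1, -0.3, 6.6]
width: 0.065
finger_force: 29.4
time: 21.0
tcp_pos: [0.5572, -0.301, 0.3135]
orientation: [2.977, 0.988, 0.008]
ft_force: [0.6, 0.2, -0.9]
width: 0.0652
finger_force: 28.6
t 21.0 tcp [ 0.5572 -0.301   0.3135] yang -53.28 zax [ 0.0062 -0.0031 -1.    ] w 0.0652 F [ 0.65  0.19 -0.91] ff 28.58
shift [ 0.2804 -0.3947  0.0019] yaw -0.93 joints [ 0.66  0.47 -0.3   1.47  0.14  1.22 -0.59]
left-top [159 244] along n2 -0.0072 z 0.1423 (below tcp -0.1691) | left-bot [159 251] along n2 -0.0103 z 0.1216 (below tcp -0.1898) | lowest [167 258] along n2 0.0042 z 0.1038 (below tcp -0.2076) | tcp z 0.3114 ff 28.57 Fz -0.89 t 21.05
```

```bash
python3 -m pendant '[[0.06,0,0,-0.01,-0.04],[0.06,0,0,-0.014,-0.1],[0.06,0,0,0,-0.1],[0.06,0,0,0,-0.1],[0.06,0,0,0,-0.1],[0.06,0,0,0,-0.1],[0.06,0,0,0,-0.1],[0.06,0,0,0,-0.1],[0.06,0,0,0,-0.1],[0.06,0,0,0,-0.09]]'; python3 -m pendant '[[0.06,0.01,0,0,0],[0.06,0.02,0,0,0],[0.06,0.03,0,0,0],[0.06,0.03,0,0,0],[0.06,0.03,0,0,0],[0.06,0.03,0,0,0],[0.06,0.03,0,0,0],[0.06,0.03,0,0,0],[0.06,0.03,0,0,0],[0.06,0.03,0,0,0]]'; python3 - <<'E'
from h import *
plan([.546,.183,.31],.3)
E
```

```text
time: 22.05
tcp_pos: [0.5559, -0.3007, 0.3317]
orientation: [-2.216, -2.225, 0.001]
ft_force: [-0.3, 0.7, -2.1]
width: 0.0654
finger_force: 28.5
time: 23.05
tcp_pos: [0.5553, -0.0274, 0.3327]
orientation: [-2.222, -2.221, -0.0]
ft_force: [1.2, 0.0, -1.1]
width: 0.0656
finger_force: 28.5
t 23.05 tcp [ 0.5553 -0.0274  0.3327] yang -0.03 zax [-2.e-04  2.e-04 -1.e+00] w 0.0656 F [ 1.18  0.   -1.09] ff 28.51
shift [ 0.2104 -0.0094  0.0227] yaw -0.0058 joints [ 0.47  0.34 -0.59  1.65  0.2   1.22 -0.17]
```

```bash
python3 -m pendant '[[0.06,0.03,-0.002,0,-0.006],[0.06,0.03,-0.003,0,0],[0.06,0.03,-0.003,0,0],[0.06,0.03,-0.002,0,0],[0.06,0.03,0,0,0],[0.06,0.03,0,0,0],[0.06,0.018,0,0,0],[0.06,0.008,0,0,0],[0.06,0,0,0,0],[0.06,0,0,0,0]]'; python3 - <<'E'
from h import *
plan([.546,.183,.31],.3)
o=[]
for n,(u,v) in dict(top=(185,225),scene=(320,150)).items():
    c=read_camera(n); cv2.imwrite(f"pics/c_{n}.png",c["img"][:,:,::-1]); o.append(cv2.resize(c["img"][v-75:v+75,u-100:u+100,::-1],(400,300),interpolation=cv2.INTER_CUBIC))
    print(n,"bottom corners",proj(c,[[.546+a,.183+b,.122] for a in(-.033,.033) for b in(-.009,.009)]).round(1).tolist())
cv2.imwrite("pics/c1.png",np.hstack(o))
E
```

```text
time: 24.05
tcp_pos: [0.5449, 0.1746, 0.3326]
orientation: [2.216, 2.227, -0.001]
ft_force: [-0.1, -0.9, -1.2]
width: 0.0656
finger_force: 28.5
t 24.05 tcp [0.5449 0.1746 0.3326] yang 0.28 zax [-2.e-04 -8.e-04 -1.e+00] w 0.0656 F [-0.14 -0.94 -1.22] ff 28.51
shift [0.0085 0.0011 0.0226] yaw -0.0003 joints [ 0.16  0.39 -0.67  1.6   0.25  1.24 -0.55]
top bottom corners [[173.1, 248.1], [163.3, 247.8], [175.7, 212.7], [166.0, 212.4]]
scene bottom corners [[312.5, 144.5], [317.3, 141.9], [331.3, 155.4], [336.1, 152.6]]
```

View pics/c1.png

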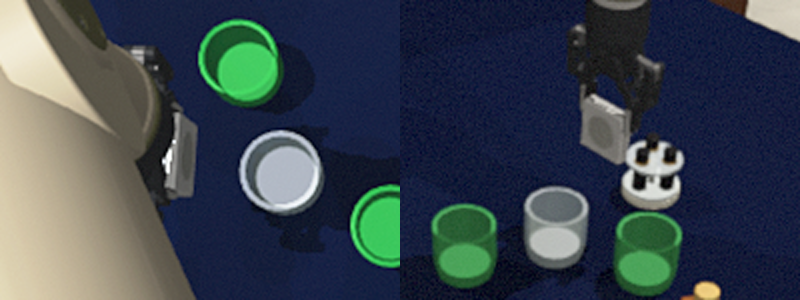

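```bash
python3 -m pendant '[[0.06,0.005,0.001,0,0],[0.06,0.0035,0,0,0],[0.06,0,0,0.01,0],[0.06,0,0,0.02,0],[0.06,0,0,0.02,0],[0.06,0,0,0.02,0],[0.06,0,0,0.02,0],[0.06,0,0,0.015,0],[0.06,0,0,0.008,0],[0.06,0,0,0,0]]'; python3 - <<'E'
from h import *
plan([.546,.183,.212],.3)
E
```

```text
time: 25.15
tcp_pos: [0.5457, 0.1835, 0.2185]
orientation: [-2.214, -2.227, 0.003]
ft_force: [1.1, -0.2, -0.8]
width: 0.0654
finger_force: 28.5
t 25.15 tcp [0.5457 0.1835 0.2185] yang 0.35 zax [-2.e-03 -4.e-04 -1.e+00] w 0.0654 F [ 1.1  -0.24 -0.81] ff 28.51
shift [-0.0005  0.0003  0.0065] yaw 0.0008 joints [ 0.1   0.52 -0.63  1.71  0.35  1.03 -0.64]
```

```bash
python3 -m pendant '[[0.06,0,0,0.003,0],[0.06,0,0,0.002,0],[0.06,0,0,0,0]]'|grep -E 'pos|ft'; python3 -m pendant '[[0.06,0,0,0.002,0],[0.06,0,0,0,0]]'|grep -E 'pos|ft'; python3 -m pendant '[[0.06,0,0,0.001,0],[0.06,0,0,0,0]]'|grep -E 'pos|ft'
```

```text
tcp_pos: [0.5463, 0.1837, 0.2152]
ft_force: [-0.0, 0.0, -1.3]
tcp_pos: [0.5461, 0.1836, 0.2128]
ft_force: [-0.2, 0.0, -1.9]
tcp_pos: [0.5461, 0.1836, 0.2117]
ft_force: [-0.3, 0.4, -2.4]
```

```bash
for k in 1; do python3 -m pendant '[[0.06,0,0,0.001,0],[0.06,0,0,0,0]]'|grep -E 'pos|ft';python3 -m pendant '[[0.06,0,0,0.001,0],[0.06,0,0,0,0]]'|grep -E 'pos|ft';python3 -m pendant '[[0.06,0,0,0.001,0],[0.06,0,0,0,0]]'|grep -E 'pos|ft'; done
```

```text
tcp_pos: [0.5461, 0.1838, 0.2114]
ft_force: [-2.7, -0.6, 5.7]
tcp_pos: [0.546, 0.184, 0.2114]
ft_force: [-6.7, -2.9, 14.8]
tcp_pos: [0.546, 0.1841, 0.2113]
ft_force: [-10.5, -4.4, 24.4]
```

```bash
python3 -m pendant '[[0.06,0,0,-0.0015,0],[0.06,0,0,-0.001,0],[0.065,0,0,0,0],[0.0655,0,0,0,0],[0.066,0,0,0,0],[0.0665,0,0,0,0],[0.067,0,0,0,0]]';python3 -m pendant '[[0.069,0,0,0,0],[0.072,0,0,0,0],[0.078,0,0,0,0],[0.085,0,0,0,0],[0.085,0,0,0,0],[0.085,0,0,0,0],[0.085,0,0,-0.01,0],[0.085,0,0,-0.02,0],[0.085,0,0,-0.03,0],[0.085,0,0,-0.03,0]]'; python3 -m pendant '[[0.085,0,0,-0.03,0],[0.085,-0.02,-0.02,-0.03,0],[0.085,-0.03,-0.03,0,0],[0.085,-0.04,-0.03,0,0],[0.085,-0.04,-0.03,0,0],[0.085,-0.04,-0.03,0,0],[0.085,-0.04,-0.03,0,0],[0.085,-0.04,0,0,0],[0.085,-0.04,0,0,0],[0.085,0,0,0,0]]'; python3 - <<'E'
from h import *
o=[]
for n,(u,v) in dict(top=(185,225),scene=(322,175)).items():
    c=read_camera(n); cv2.imwrite(f"pics/d_{n}.png",c["img"][:,:,::-1]); o.append(cv2.resize(c["img"][v-60:v+60,u-80:u+80,::-1],(400,300),interpolation=cv2.INTER_CUBIC))
    print(n,"top corners",proj(c,[[.546+a,.183+b,.066] for a in(-.033,.033) for b in(-.009,.009)]).round(1).tolist())
cv2.imwrite("pics/d1.png",np.hstack(o))
E
```

```text
time: 27.15
tcp_pos: [0.5461, 0.1836, 0.211]
orientation: [-2.215, -2.228, 0.0]
ft_force: [0.1, -0.0, 0.5]
width: 0.0671
finger_force: 0.0
time: 28.15
tcp_pos: [0.5459, 0.1837, 0.3028]
orientation: [-2.214, -2.228, 0.0]
ft_force: [0.5, 0.5, -0.9]
width: 0.085
finger_force: 0.0
time: 29.15
tcp_pos: [0.377, -0.1119, 0.362]
orientation: [2.222, 2.219, -0.0]
ft_force: [-0.4, 0.8, -0.3]
width: 0.0847
finger_force: 0.0
top top corners [[180.2, 250.6], [171.0, 250.3], [182.5, 217.6], [173.5, 217.4]]
scene top corners [[311.4, 162.0], [316.0, 159.4], [329.6, 173.1], [334.2, 170.3]]
```

View pics/d1.png

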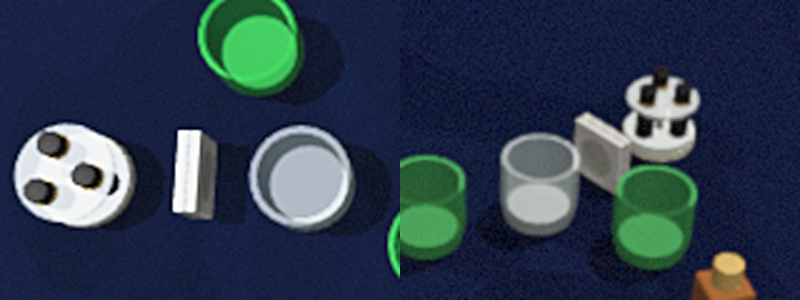

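The compact stands between the two. In the left crop its top face runs from (176,130) to (195,215), roughly 2 px right of the prediction, so I'll measure that before handing in.

```bash
python3 - <<'E'
from h import *
c=read_camera("top"); I=c["img"].astype(int); roi=I[210:258,165:197].min(2); print(roi[24].tolist(), roi[10].tolist())
m=(I.min(2)>95); _,ct=blob(m,(178,234)); a=cv2.minAreaRect(ct); print("whole",a)
for th in(150,175,200):
    m=I.min(2)>th; mm,ct=blob(m,(178,234)); r=cv2.minAreaRect(ct); b=cv2.boxPoints(r); P=ray(c,b,.066)[:,:2]; C=P.mean(0)
    print(th,r,"ctr",C.round(4),"sides",np.linalg.norm(np.diff(P,axis=0),axis=1).round(4),"angles",np.degrees(np.arctan2(*np.diff(P,axis=0).T[::-1])).round(1))
# near-side circle/tealight again
from scipy.optimize import least_squares
R,G=I[...,0],I[...,1]; br=(R>60)&(abs(R-G)<45)
for k,s,side,z in(("stand",(150,250),1,0),("tea",(225,238),1,0),("tea",(225,238),-1,.075)):
    _,ct=blob(br,s); P=ray(c,ct[:,0],z)[:,:2]; d=side*(c["extrinsics"][:2,3]-P.mean(0)); d/=np.linalg.norm(d); q=P-P.mean(0); q=P[(q@d)/np.linalg.norm(q,axis=1)>.35]
    print(k,least_squares(lambda v:np.hypot(*(q-v).T)-.04,P.mean(0),loss="soft_l1",f_scale=.002).x.round(4))
E
```

```text
[8, 18, 17, 14, 21, 19, 20, 26, 15, 0, 227, 255, 247, 241, 223, 236, 246, 251, 245, 116, 74, 76, 72, 74, 83, 84, 49, 14, 8, 22, 11, 18] [25, 21, 21, 27, 22, 18, 26, 20, 19, 13, 12, 228, 255, 247, 242, 229, 240, 246, 252, 243, 97, 84, 89, 80, 49, 24, 18, 17, 21, 25, 21, 29]
whole ((181.5, 234.0), (34.0, 15.0), 90.0)
150 ((179.2987060546875, 233.01992797851562), (9.113103866577148, 32.59431457519531), 3.814074993133545) ctr [0.548  0.1782] sides [0.0653 0.0183 0.0653] angles [   0.3  -92.4 -179.9]
175 ((179.2013702392578, 232.9801025390625), (8.913546562194824, 32.527793884277344), 3.814074993133545) ctr [0.5481 0.1784] sides [0.0651 0.0179 0.0651] angles [   0.3  -92.4 -179.9]
200 ((179.16818237304688, 232.97789001464844), (8.713990211486816, 32.527793884277344), 3.814074993133545) ctr [0.5481 0.1784] sides [0.0651 0.0175 0.0651] angles [   0.3  -92.4 -179.9]
stand [0.5458 0.2787]
tea [0.5482 0.0899]
tea [0.5452 0.0866]
```

The compact's centre is about 98 mm from the stand and 92 mm from the tealight holder, about 3 mm off the line and square within 1°. The tealight holder hasn't moved and the gripper is well clear, so I'm handing in.

```bash
python3 -c "
from bench import env
print(env.close_job())"
```

```text
the job is handed in; nothing more can be done
None
```

The compact was stood on edge and let go, picked up again, and set on edge between the stand and the tealight holder (about 98 mm and 92 mm from their centres); the job is handed in, but it gave no verdict back.

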